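Open the soap dispenser by one click and pump it

TASK

The soap dispenser is closed: with a fingertip against its knurled collar, turn the collar counter-clockwise (seen from above) to the first click, from the red dot to the green one and no further. Then push the pump head all the way down and let it come back up. Do not push the head down before the collar is open, do not pick anything up, and leave the other things on the board where they are.

Things in the scene. Friction and masses are not known exactly. Their poses are not given: they have to be found in the camera images.
- dispenser: White plastic push soap dispenser, screwed down, immovable. Origin: centre of its underside, on the board; z up; spout along its -x. Round bottle 82 mm across to 78 mm height, 72 mm at 90 mm; above it a grey knurled collar (92 to 114 mm height), then the white pump head, all on one vertical axis. A flat steel drip tray, 6 mm high, 84 mm wide, reaches 125 mm out under the spout.
- collar_centre (a point): On the dispenser's axis, half-way up the knurled collar (103 mm above the board). The collar is a grey disc with black ribs, 88 mm across, 22 mm tall; it turns with a fingertip pressed against its rim (4 N or more) and moved along it. Its orange line points at dots on the white plate inside it: red = closed, green = open (on the side away from the spout), yellow = refill.
- collar (a joint): Turn of the collar in rad, growing counter-clockwise seen from above. Spring clicks at 0 = closed (red), 0.52 = open (green, first click) and 1.05 = refill (yellow, second click, its end). Let go, it springs to the nearest click; the crests between lie at 0.26 and 0.79. Crossing one takes up to 0.08 N m, about 2 N along the rim.
- head_top (a point): Centre of the flat top of the round pump head, 34 mm across and 14 mm tall, on the dispenser's axis; 142 mm above the board when up. The spout, an 11 mm thick tube at 135 mm height, reaches 80 mm out from the axis.
- pump (a joint): How far the pump head is pressed down, in m: 0 = up, 0.008 = fully down on its stop. A spring brings it back up; it takes about 3 N to start and 8 N for full travel.
- ring_cone: Bystander, loose, to be left alone: white ceramic ring cone, 68 mm across the foot, 85 mm tall. Origin: centre of its underside.
- bell: Bystander, loose, to be left alone: small steel bell, 30 mm across, 30 mm tall. Origin: centre of its underside.
- mug: Bystander, loose, to be left alone: blue ceramic tumbler, 72 mm across, 85 mm tall. Origin: centre of its underside.
- coaster: Bystander, loose, to be left alone: round cork coaster, 94 mm across, 6 mm thick. Origin: centre of its underside.
- phone_case: Bystander, loose, to be left alone: blue silicone phone case lying open side up, 150 x 76 x 11 mm (long side along its x). Origin: centre of its underside.
- hair_brush: Bystander, loose, to be left alone: oak hair brush lying bristles up, 210 mm long (along its x), up to 54 mm wide, 30 mm tall. Origin: on its underside, near the middle of its length; bristles towards its +x.
Mind the look-alikes: they are no part of the job. Several things have the shape of the dispenser; the one meant has the colours described above.

How it is judged:
On the way, in this order (a step that is already met when the one before it is completed fails the run):
1. the collar sits in its first click (open), the pump head still up (value of joint collar between 0.42 and 0.63 rad and value of joint pump below 0.002 m), for 0.2 s.
2. the pump head is pressed down with the collar open (value of joint collar between 0.42 and 0.63 rad and value of joint pump above 0.0065 m), for 0.1 s.
3. the pump head has come back up (value of joint pump below 0.0012 m), for 0.2 s.
At the end, for the whole second after the job is handed in: The collar rests in its first click (0.42 to 0.63 rad, green dot), the pump head was pressed down by at least 6.5 mm of its 8 mm after that and is back up (within 1.2 mm) (value of joint collar between 0.42 and 0.63 rad and velocity of joint collar between -0.1 and 0.1 rad/s and value of joint pump below 0.0012 m); the robot touches nothing.
It fails at once if the collar is turned past the first click (beyond 0.8 rad) (value of joint collar above 0.8 rad).
It fails at once if the pump head is pushed down (over 3 mm) while the collar is closed (value of joint collar below 0.35 rad and value of joint pump above 0.003 m).
It fails at once if a bystander is lifted or moved by more than 15 mm (distance of any of ring_cone, bell, mug, coaster, phone_case, hair_brush from where it was at the start of the episode above 0.015 m).
It also fails if it takes over 42 s, if anything falls off the work surface, if the arm or the gripper's body presses on something with over 40 N, if the wrist force passes 120 N, or if a joint passes its speed limit or range.

ROBOT

A 6-joint arm with a two-finger parallel gripper is mounted at the origin on the work surface. World frame = base frame: x ahead of the robot, y to its left, z up, the work surface at z = 0. Lengths are in m, angles in rad, forces in N, time in s.
With the tool pointing down it reaches from about 0.3 to 0.75 m from the base axis. Payload 8.5 kg.
Tool frame: the origin (TCP) lies at the centre of the arm's flange, where the gripper is bolted on; the fingertips stand bot.tip_reach ahead of it and the grasp point (between the pads) lies 155 mm ahead of it (bot.tip_reach is the distance from the TCP to the fingertips, in m); z points along the fingers, y is the line along which they close (so a half turn about z gives the same grasp; the last joint's range is limited). The gripper opens to 85 mm and grips with 20 to 120 N. Pads are 22 mm wide; open, the fingers measure 114 mm over their backs; the gripper's body (76 mm by 85 mm) begins 54 mm behind the grasp point. The pads swing forward as they close: fully open they stand 13 mm farther back than shut.
Start: joints at [-1.416, 0.381, 1.297, -0, 1.464, -0.215], TCP at [0.199, -0.513, 0.405] pointing down, gripper open.
Joint ranges: [-3.11, 3.11], [-0.89, 2.33], [0.22, 2.48], [-1.42, 4.56], [0.17, 2.85], [-2.88, 2.88]. Speed limits (rad/s): [2.39, 2.39, 3.14, 3.14, 3.14, 3.14].

INTERFACE

Orientations are given as [roll, pitch, yaw] about the fixed x, y, z axes, in that order (R = Rz(yaw) Ry(pitch) Rx(roll)).
In Python, from station import bot, vision gives the robot as it stands.
- The arm moves only by the shell command python3 -m jog 'ROWS' [OPENING] [FORCE]. ROWS is a JSON object of lists of equal length, an entry for each row: "delta_pos": the shift along the tool's x, y, z in m, a list of three; "delta_rot": the turn, a rotation vector about the tool's x, y, z in rad, a list of three. A call has 1 to 10 rows; each row is the pose to reach, as a shift and turn from the pose commanded when the call began, along the tool's axes at that moment; what a row does not reach only later rows make up. A row lasts 1/12 s, in which the tool goes at most 41.7 mm and 7.16 degrees, less where a joint would pass 70% of its speed; a pose out of reach is approached as far as the arm can. A call with a gripper value outside its range is refused whole. OPENING is the finger opening in m, from 0 to 0.0854, set as the call begins (- or left out, the last holds). The fingers move at their own pace and stop on an object; FORCE is the grip in N (left out, the last holds). Time passes only in rows, so rows that repeat a pose let the fingers close. It gives the time, the measured TCP pose, the force, the opening and the grip force at its end, in the units of the state.
- bot.state(): the state, without advancing time (a new reading comes with each control period).
- vision.get_image(name): name is "scene" or "top"; returns the picture (480x640x3 uint8, blue, green, red); there is no depth.
- vision.calibration(name): a dict with "fov_y" (degrees; the focal length in pixels is half the picture's height over the tangent of half this angle, whatever the lens; pixels are square), "cx", "cy" (the principal point, pixels), "k1" (the pictures are not rectified: a ray, as slopes to the right and down, at radius r is drawn at 1 + k1 r^2 times it, then the intrinsics apply), "position" and "orientation" of the camera in the world. Camera axes: x right, y down, z forward; pixel columns grow to the right and rows downward; lengths in m; the calibration is good to about 2 mm. A picture is of the moment at which its call begins. calibration takes no time and is no camera call.
- bot.close_job(): hands the job in; it is judged then, once.
Trained networks look in the newest picture that a camera, given by its name, has taken for a name from the list of things; names that differ only in an ending like _2 or _b are one class to them, and where a whole thing is asked for, a point or a joint stands for the part that bears it (a point fixed in the world has none). Each returns a list of dicts, best first, with "confidence" (0 to 1); they miss things now and then, are a little off and sometimes report something else, mostly with a low value. They report only what shows in the picture. A call takes as long as a camera call. They do not tell look-alikes from the thing itself.
- vision.look_for(label, camera): "pixel" ([column, row] in pixels, amid what is visible of it).
- vision.regions_of(label, camera): "mask" (480x640 bool, what is visible of it) and "pixel" ([column, row] in pixels, amid what is visible of it).
- vision.mark_of(label, camera): "pixel" ([column, row] in pixels: a listed point, or the origin of a listed thing).
The state is a dict: "time": time; "q": joint angles; "joint_velocities": joint speeds; "tau": joint torques, N m; "tool_pos": TCP position; "orientation": TCP orientation; "contact_force": force on the tool from outside, world axes, zero at the start; "torque": the same for the moment, N m; "width": opening from 0.0 (shut) to 1.0 (fully open); "grasp_force": force on a finger pad.
Only numpy, scipy, OpenCV 4.12 (cv2) and the standard library are available. Lean on these libraries where they do the work, as an engineer would, in place of code of your own. Each camera call takes 0.05 s, during which the arm holds its last target. There are 200 camera calls.

## Working session

There is one attempt and no reset: what is moved stays moved. The work goes in short steps, Python scripts to look and compute and a shell command to move; the robot and the scene stay as the last step left them, time stands still between calls to the robot, and variables do not carry over. Pictures are saved under pics/ and viewed, at most 10 in all, crops included, and the job is handed in when it is done.

```bash
mkdir -p pics
cat > h.py <<'E'
import numpy as np, cv2
from scipy.spatial.transform import Rotation as R
from station import bot, vision
def ray(cam,px):
    c=vision.calibration(cam); f=240/np.tan(np.radians(c["fov_y"])/2)
    d=np.array([(px[0]-c["cx"])/f,(px[1]-c["cy"])/f]); u=d.copy()
    for _ in range(20): u=d/(1+c["k1"]*(u@u))
    o=np.array(c["orientation"]); M=R.from_euler('xyz',o).as_matrix() if o.shape==(3,) else (R.from_matrix(o).as_matrix() if o.shape==(3,3) else R.from_quat(o).as_matrix())
    return np.array(c["position"]), M@np.array([u[0],u[1],1])
def at_z(cam,px,z):
    p,d=ray(cam,px); return p+d*(z-p[2])/d[2]
E
python3 - <<'E'
from h import *
for n in("scene","top"):
    im=vision.get_image(n); cv2.imwrite(f"pics/{n}0.png",im); print(vision.calibration(n))
    for l,z in(("head_top",.142),("collar_centre",.103),("dispenser",0)):
        for r in vision.mark_of(l,n): print(n,l,r["pixel"],r["confidence"],at_z(n,r["pixel"],z).round(4))
print(bot.state(),bot.tip_reach)
E
```

```text
{'fov_y': 49.497231448848716, 'cx': 315.9617366909165, 'cy': 246.5191672188701, 'k1': -0.1432096385801414, 'position': array([1.00901637, 0.58983162, 0.80578518]), 'orientation': array([-2.30771248e+00, -1.83913292e-03,  2.50224129e+00])}
scene head_top [333.2, 223.2] 0.85 [ 0.5026 -0.0316  0.142 ]
scene head_top [428.3, 258.4] 0.85 [0.4229 0.1546 0.142 ]
scene collar_centre [330.0, 238.4] 0.92 [ 0.5081 -0.0336  0.103 ]
scene collar_centre [425.1, 277.5] 0.61 [0.4316 0.1626 0.103 ]
scene dispenser [333.8, 275.3] 0.88 [ 0.5024 -0.0241  0.    ]
{'fov_y': 43.70662697419427, 'cx': 317.71708871138776, 'cy': 244.68288968427848, 'k1': 0.04942240591146655, 'position': array([ 0.44802683, -0.01898624,  1.2487212 ]), 'orientation': array([-3.02310367,  0.01714069, -1.54662943])}
top head_top [339.5, 283.9] 0.87 [ 0.5073 -0.0388  0.142 ]
top head_top [232.8, 321.3] 0.7 [0.4342 0.1556 0.142 ]
top collar_centre [239.6, 327.2] 0.82 [0.423  0.1484 0.103 ]
top collar_centre [335.0, 287.2] 0.64 [ 0.5029 -0.0311  0.103 ]
top dispenser [333.2, 286.8] 0.95 [ 0.5085 -0.0284  0.    ]
top dispenser [248.8, 327.1] 0.8 [0.4213 0.1444 0.    ]
top dispenser [335.1, 287.3] 0.15 [ 0.5076 -0.0323  0.    ]
{'time': 0.4, 'q': array([-1.41630171e+00,  3.80694200e-01,  1.29752171e+00, -4.22622044e-05,
        1.46360306e+00, -2.15314263e-01]), 'joint_velocities': array([-1.77659162e-04, -1.33878752e-03, -2.29687871e-03, -1.60373475e-04,
        1.54348082e-03, -7.68699500e-06]), 'tau': array([-1.53969297e-03, -4.47912669e+01, -2.31236565e+01, -2.02111710e-04,
        1.26654475e-03,  4.02172248e-06]), 'tool_pos': array([ 0.19877463, -0.51280382,  0.40463068]), 'orientation': array([-3.14136259e+00, -7.30471769e-06,  3.69813407e-01]), 'contact_force': array([ 0.43405247, -0.4691113 , -0.61732651]), 'torque': array([ 0.01072954, -0.02619802, -0.00052403]), 'grasp_force': 0.0, 'width': 1.0040103300515384} 0.1734
```

View pics/scene0.png

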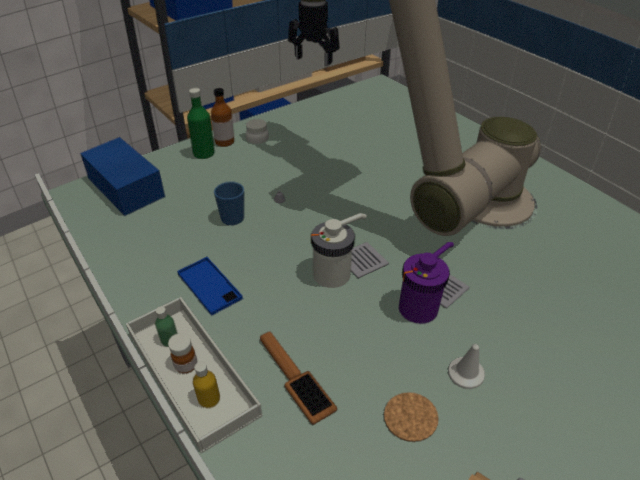

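View pics/top0.png

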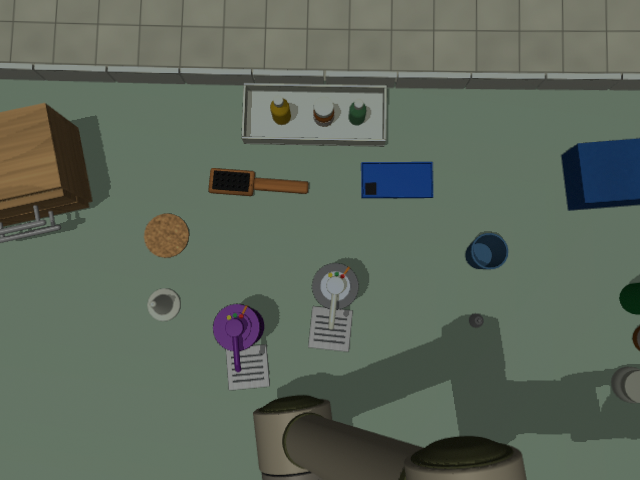

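The white dispenser is at top pixel (336,286) and scene pixel (332,250). The purple one at top pixel (238,327) is a look-alike. Its orange line points up and to the right, which is +x and -y. Next I'll refine the axis position.

Run:
```python
from h import *
im=vision.get_image("top"); c=im[250:340,290:390]; b=cv2.resize(c,None,fx=6,fy=6,interpolation=cv2.INTER_CUBIC)
g=cv2.GaussianBlur(cv2.cvtColor(b,cv2.COLOR_BGR2GRAY),(0,0),4)
for lo,hi in((115,160),(60,110)):
    h=cv2.HoughCircles(g,cv2.HOUGH_GRADIENT_ALT,1.5,30,param1=120,param2=.6,minRadius=lo,maxRadius=hi)
    if h is not None:
        for x,y,r in h[0][:,:3][:3]:
            px=(x/6+290-.4,y/6+250-.4); print(px,r/6,at_z("top",px,.114)); cv2.circle(b,(int(x),int(y)),int(r),(255,255,0),1)
cv2.imwrite("pics/c1.png",b)
s=vision.get_image("scene")[205:295,290:380]; cv2.imwrite("pics/c2.png",cv2.resize(s,None,fx=6,fy=6,interpolation=cv2.INTER_CUBIC))
for l in("head_top","collar_centre"):
  for n in("scene","top"):
    for r in vision.mark_of(l,n)[:2]: print(n,l,at_z(n,r["pixel"],.142 if l[0]=="h" else .103).round(4))
```

```text
scene head_top [0.4329 0.1503 0.142 ]
scene head_top [ 0.506  -0.0259  0.142 ]
top head_top [0.4258 0.1588 0.142 ]
top head_top [ 0.5034 -0.03    0.142 ]
scene collar_centre [ 0.5009 -0.0388  0.103 ]
scene collar_centre [0.4295 0.1592 0.103 ]
top collar_centre [0.4248 0.1483 0.103 ]
top collar_centre [ 0.5055 -0.031   0.103 ]
```

View pics/c1.png

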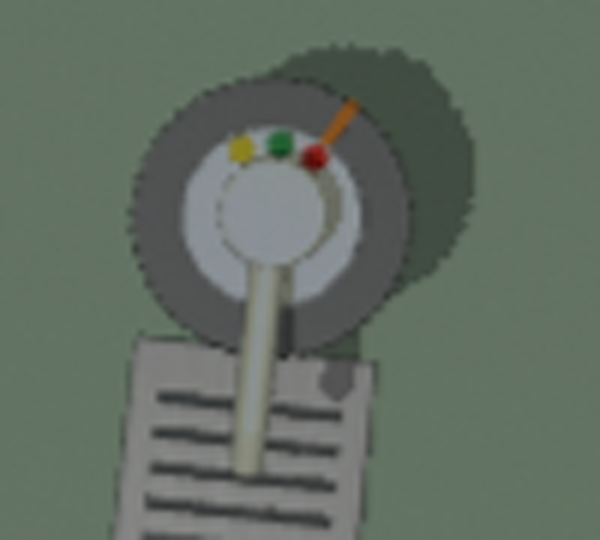

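The crop shows the collar circle centred at about top pixel (334.6, 285.4), the head at (335, 285), and the orange line at the red dot.

Run:
```python
from h import *
print(at_z("top",(334.6,285.4),.114),at_z("top",(334.9,285),.142),at_z("top",(290+130/6-.4,285.4),.11),at_z("top",(290+410/6-.4,285.4),.11))
C=at_z("top",(334.6,285.4),.114)[:2]
for n,p in(("line",(352,103)),("red",(314,157)),("green",(281,144)),("yel",(242,150))):
    v=at_z("top",(290+p[0]/6-.4,250+p[1]/6-.4),.114)[:2]-C; print(n,np.degrees(np.arctan2(v[1],v[0])),np.hypot(*v))
q=bot.state(); print(R.from_euler('xyz',q["orientation"]).as_matrix().round(3))
```

```text
[ 0.50572685 -0.03010875  0.114     ] [ 0.50505342 -0.03037264  0.142     ] [0.50489459 0.01418261 0.11      ] [ 0.50697576 -0.07440484  0.11      ]
line -35.04068912577812 0.04390648961249532
red -36.06320960248072 0.022966739891966334
green -7.651706558480511 0.022638379213239745
yel 24.599821145191424 0.022274683521219876
[[ 0.932  0.361  0.   ]
 [ 0.361 -0.932 -0.   ]
 [ 0.     0.    -1.   ]]
```

```bash
python3 - <<'E'
import cv2;
E
ls pics
```

```text
c1.png
c2.png
scene0.png
top0.png
```

View pics/c2.png

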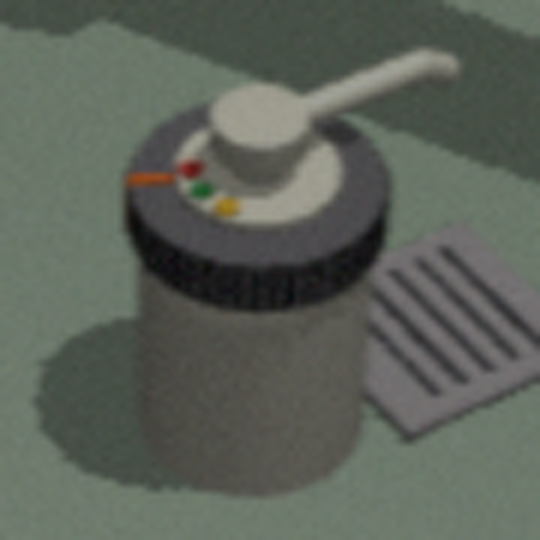

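```bash
python3 -m jog '{"delta_pos":[[0.02,-0.0135,0],[0.05,-0.033,0],[0.083,-0.055,0],[0.116,-0.077,0],[0.149,-0.099,0],[0.182,-0.121,0],[0.215,-0.143,0],[0.248,-0.165,0],[0.281,-0.187,0],[0.30,-0.20,0]],"delta_rot":[[0,0,-0.05],[0,0,-0.15],[0,0,-0.25],[0,0,-0.35],[0,0,-0.45],[0,0,-0.55],[0,0,-0.65],[0,0,-0.75],[0,0,-0.85],[0,0,-0.939]]}' 0 40
cat > aim.py <<'E'
import sys
from h import *
# aim: phi(deg) radius tcp_z yaw(deg) -> shift in tool axes
C=np.array([0.5055,-0.031]); phi,r,z,yaw=map(float,sys.argv[1:5]); a=np.radians(phi)
s=bot.state(); M=R.from_euler('xyz',s["orientation"]).as_matrix()
t=np.array([C[0]+r*np.cos(a),C[1]+r*np.sin(a),z])
T=R.from_euler('xyz',[np.pi,0,np.radians(yaw)])
print("t",s["time"],"pos",s["tool_pos"].round(4),"F",s["contact_force"].round(2),"opening",round(s["width"],3))
print("dpos",(M.T@(t-s["tool_pos"])).round(4),"drot",(R.from_matrix(M).inv()*T).as_rotvec().round(4))
E
python3 aim.py -105 0.075 0.405 75
```

```text
time: 1.53
tool_pos: [0.4074, -0.215, 0.405]
orientation: [3.141, -0.0, 1.316]
contact_force: [0.2, -0.2, 0.5]
width: -0.001
grasp_force: 0.0
t 1.5333 pos [ 0.4074 -0.215   0.405 ] F [ 0.2  -0.24  0.51] opening -0.001
dpos [1.278e-01 4.800e-02 1.000e-04] drot [ 0.0006 -0.0004  0.0068]
```

```bash
python3 -m jog '{"delta_pos":[[0.035,0.013,0],[0.07,0.026,0],[0.105,0.039,0],[0.128,0.048,0.01],[0.128,0.048,0.04],[0.128,0.048,0.075],[0.128,0.048,0.11],[0.128,0.048,0.135],[0.128,0.048,0.141],[0.128,0.048,0.141]],"delta_rot":[[0,0,0],[0,0,0],[0,0,0],[0,0,0],[0,0,0],[0,0,0],[0,0,0],[0,0,0],[0,0,0],[0,0,0]]}'
python3 aim.py -105 0.062 0.264 75
python3 - <<'E'
from h import *
a=vision.get_image("scene")[150:310,270:430]; b=vision.get_image("top")[200:340,270:410]
cv2.imwrite("pics/d1.png",cv2.resize(np.hstack([cv2.resize(a,(400,400),interpolation=2),cv2.resize(b,(400,400),interpolation=2)]),None,fx=1,fy=1))
E
```

```text
time: 2.37
tool_pos: [0.4857, -0.1067, 0.2627]
orientation: [-3.139, -0.001, 1.309]
contact_force: [0.9, -0.5, -0.1]
width: -0.003
grasp_force: 0.0
t 2.3667 pos [ 0.4857 -0.1067  0.2627] F [ 0.86 -0.49 -0.09] opening -0.003
dpos [ 0.0163 -0.0005 -0.0012] drot [-0.003  -0.0006 -0.0003]
```

View pics/d1.png

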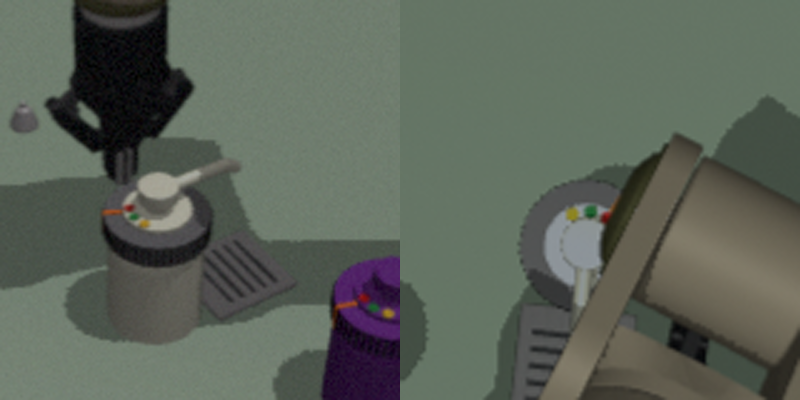

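The gripper is shut and stands behind the collar. The top view is partly hidden by the wrist, but the line and dots are clear in the scene view. I'll approach until contact.

```bash
python3 -m jog '{"delta_pos":[[0.008,0,0],[0.015,0,0],[0.018,0,0],[0.02,0,0],[0.02,0,0]],"delta_rot":[[0,0,0],[0,0,0],[0,0,0],[0,0,0],[0,0,0]]}'
python3 -m jog '{"delta_pos":[[0.001,0,0],[0.002,0,0],[0.002,0,0]],"delta_rot":[[0,0,0],[0,0,0],[0,0,0]]}'
python3 aim.py -105 0.055 0.264 75
```

```text
time: 2.88
tool_pos: [0.491, -0.0868, 0.2641]
orientation: [3.141, 0.0, 1.31]
contact_force: [1.0, -0.1, -1.2]
width: -0.004
grasp_force: 0.0
time: 3.13
tool_pos: [0.4914, -0.0854, 0.2637]
orientation: [-3.142, -0.0, 1.309]
contact_force: [-0.4, -0.2, 1.1]
width: -0.002
grasp_force: 0.0
t 3.1333 pos [ 0.4914 -0.0854  0.2637] F [-0.41 -0.19  1.09] opening -0.002
dpos [ 0.0012 -0.0005 -0.0003] drot [-0.0001 -0.     -0.0003]
```

```bash
python3 -m jog '{"delta_pos":[[0.001,0,0],[0.002,0,0],[0.002,0,0]],"delta_rot":[[0,0,0],[0,0,0],[0,0,0]]}'
python3 aim.py -105 0.055 0.264 75
```

```text
time: 3.38
tool_pos: [0.4919, -0.0841, 0.2638]
orientation: [3.141, 0.002, 1.309]
contact_force: [-1.9, -5.5, -0.3]
width: -0.0
grasp_force: 2.9
t 3.3833 pos [ 0.4919 -0.0841  0.2638] F [-1.91 -5.48 -0.31] opening -0.0
dpos [-0.0002 -0.0006 -0.0002] drot [ 0.0002  0.0019 -0.    ]
```

```bash
python3 -m jog '{"delta_pos":[[0.0008,0,0],[0.0008,0,0],[0.0009,0.0027,0],[0.0011,0.0054,0],[0.0014,0.0081,0],[0.0019,0.0108,0],[0.0019,0.0108,0]],"delta_rot":[[0,0,0],[0,0,0],[0,0,-0.05],[0,0,-0.1],[0,0,-0.15],[0,0,-0.2],[0,0,-0.2]]}'
python3 aim.py -93.5 0.0535 0.264 86.5
python3 - <<'E'
from h import *
a=vision.get_image("scene")[205:295,290:380]
cv2.imwrite("pics/d2.png",cv2.resize(a,(540,540),interpolation=2))
E
```

```text
time: 3.97
tool_pos: [0.5032, -0.0854, 0.2638]
orientation: [3.141, 0.002, 1.511]
contact_force: [-0.9, -7.5, -0.1]
width: 0.001
grasp_force: 3.6
t 3.9667 pos [ 0.5032 -0.0854  0.2638] F [-0.93 -7.51 -0.05] opening 0.001
dpos [ 0.0009 -0.0011 -0.0002] drot [0.0004 0.0022 0.0016]
```

View pics/d2.png

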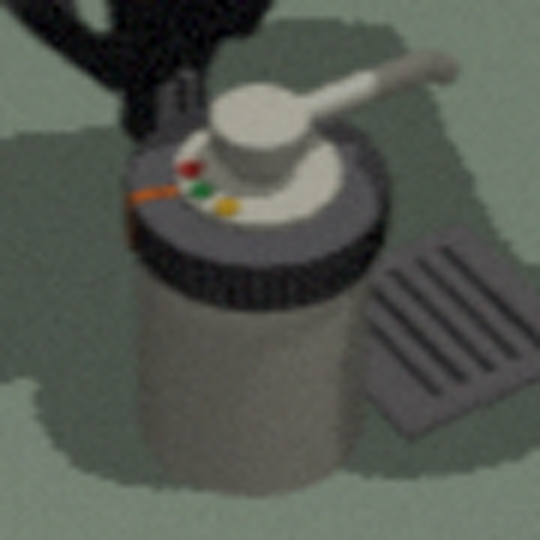

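The line has turned about 0.2 rad with the finger, so there is no slip. I'll continue past the crest.

```bash
python3 -m jog '{"delta_pos":[[0.0001,0.0027,0],[0.0003,0.0054,0],[0.0006,0.0081,0],[0.0011,0.0108,0],[0.0017,0.0135,0],[0.0017,0.0135,0]],"delta_rot":[[0,0,-0.05],[0,0,-0.1],[0,0,-0.15],[0,0,-0.2],[0,0,-0.25],[0,0,-0.25]]}'
python3 aim.py -79.5 0.0535 0.264 100.5
python3 - <<'E'
from h import *
a=vision.get_image("scene")[205:295,290:380]
cv2.imwrite("pics/d3.png",cv2.resize(a,(540,540),interpolation=2))
E
```

```text
time: 4.52
tool_pos: [0.517, -0.0841, 0.2638]
orientation: [3.14, 0.001, 1.76]
contact_force: [1.6, -4.6, -0.9]
width: 0.004
grasp_force: 2.5
t 4.5167 pos [ 0.517  -0.0841  0.2638] F [ 1.58 -4.57 -0.85] opening 0.004
dpos [ 0.0008 -0.0017 -0.0002] drot [0.0011 0.0014 0.0063]
```

View pics/d3.png

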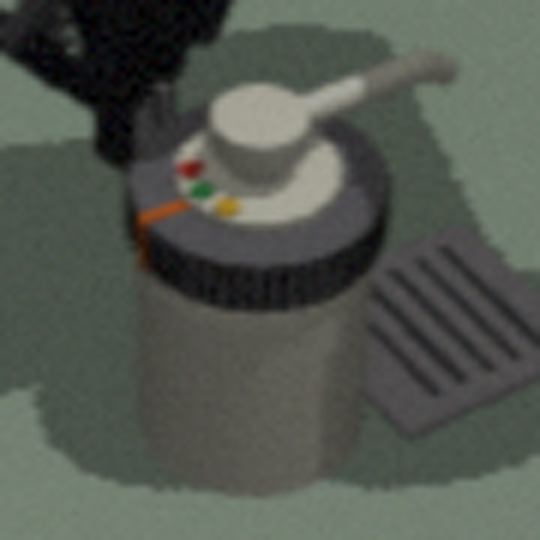

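The line now points at the green dot, well past the crest. I'll retract, let it settle, rise and move over the head.

```bash
python3 -m jog '{"delta_pos":[[-0.006,0,0],[-0.02,0,0],[-0.03,0,-0.01],[-0.03,0,-0.04],[-0.03,0,-0.07],[-0.03,0,-0.078],[-0.03,0,-0.078],[-0.03,0,-0.078]],"delta_rot":[[0,0,0],[0,0,0],[0,0,0],[0,0,0],[0,0,0],[0,0,0],[0,0,0],[0,0,0]]}'
python3 aim.py 0 0 0.3354 100.5
python3 - <<'E'
from h import *
a=vision.get_image("scene")[205:295,290:380]
cv2.imwrite("pics/d4.png",cv2.resize(a,(540,540),interpolation=2))
E
```

```text
time: 5.23
tool_pos: [0.5218, -0.1135, 0.3413]
orientation: [-3.141, -0.0, 1.758]
contact_force: [-1.0, -0.6, -0.5]
width: -0.003
grasp_force: 0.0
t 5.2333 pos [ 0.5218 -0.1135  0.3413] F [-1.05 -0.56 -0.45] opening -0.003
dpos [ 0.0841 -0.0007  0.0059] drot [-0.0004 -0.0004  0.0039]
```

View pics/d4.png

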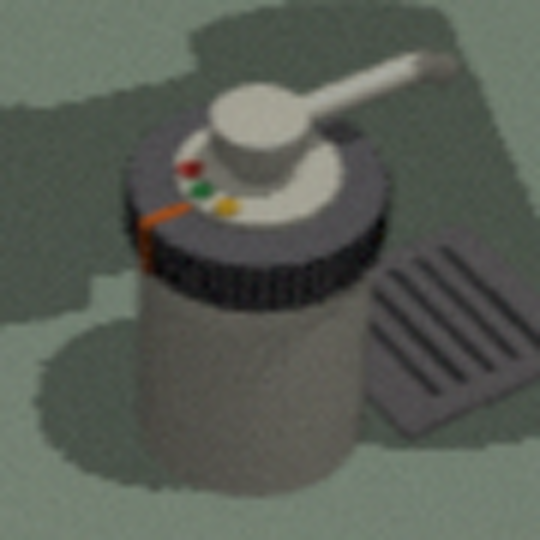

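```bash
python3 - <<'E'
from h import *
C=np.array([.5055,-.031])
for p in((128,182),(172,179),(133,197),(142,219),(184,208)):
    v=at_z("scene",(290+p[0]/6-.4,205+p[1]/6-.4),.114)[:2]-C; print(np.degrees(np.arctan2(v[1],v[0])),np.hypot(*v))
E
python3 -m jog '{"delta_pos":[[0.02,0,0],[0.045,0,0],[0.07,0,0],[0.084,0,0],[0.084,0,0.01],[0.084,0,0.02],[0.084,0,0.02],[0.084,0,0.02]],"delta_rot":[[0,0,0],[0,0,0],[0,0,0],[0,0,0],[0,0,0],[0,0,0],[0,0,0],[0,0,0]]}'
python3 aim.py 0 0 0.3075 100.5
```

```text
-34.782583717652656 0.04257154532094817
-37.05701490267709 0.027679480059638984
-24.115980469235314 0.041807557940344894
-8.499568957886517 0.04280393582162433
-4.990317047153872 0.02785128071408355
time: 5.95
tool_pos: [0.5064, -0.0308, 0.3209]
orientation: [-3.14, -0.001, 1.759]
contact_force: [-0.4, 0.1, 0.0]
width: 0.001
grasp_force: 0.0
t 5.95 pos [ 0.5064 -0.0308  0.3209] F [-0.4   0.06  0.01] opening 0.001
dpos [-0.0001 -0.0009  0.0134] drot [-0.0021 -0.001   0.0047]
```

The collar turned from about -36° to -7°, or 0.5 rad, so it is open. Now I'll press the head down.

```bash
python3 -m jog '{"delta_pos":[[0,0,0.004],[0,0,0.007],[0,0,0.010],[0,0,0.013],[0,0,0.0145],[0,0,0.0145],[0,0,0.0145]],"delta_rot":[[0,0,0],[0,0,0],[0,0,0],[0,0,0],[0,0,0],[0,0,0],[0,0,0]]}'
python3 aim.py 0 0 0.3075 100.5
```

```text
time: 6.53
tool_pos: [0.5064, -0.0308, 0.3078]
orientation: [3.14, 0.001, 1.759]
contact_force: [-0.4, -1.3, 7.4]
width: -0.002
grasp_force: 3.7
t 6.5333 pos [ 0.5064 -0.0308  0.3078] F [-0.37 -1.31  7.42] opening -0.002
dpos [-0.0001 -0.001   0.0003] drot [0.0012 0.0009 0.0046]
```

```bash
python3 -m jog '{"delta_pos":[[0,0,0.001],[0,0,0.002],[0,0,0.002],[0,0,0.002]],"delta_rot":[[0,0,0],[0,0,0],[0,0,0],[0,0,0]]}'
python3 aim.py 0 0 0.3075 100.5
```

```text
time: 6.87
tool_pos: [0.5064, -0.0307, 0.3073]
orientation: [3.139, 0.002, 1.759]
contact_force: [-4.6, 0.4, 18.9]
width: -0.007
grasp_force: 10.0
t 6.8667 pos [ 0.5064 -0.0307  0.3073] F [-4.58  0.35 18.86] opening -0.007
dpos [-0.0001 -0.0009 -0.0002] drot [0.0027 0.0018 0.0048]
```

It's on the stop: 19 N and no further travel. I'll lift away and look.

```bash
python3 -m jog '{"delta_pos":[[0,0,-0.005],[0,0,-0.015],[0,0,-0.03],[0,0,-0.05],[0,0,-0.07],[0,0,-0.08],[0,0,-0.08],[0,0,-0.08],[0,0,-0.08],[0,0,-0.08]],"delta_rot":[[0,0,0],[0,0,0],[0,0,0],[0,0,0],[0,0,0],[0,0,0],[0,0,0],[0,0,0],[0,0,0],[0,0,0]]}'
python3 - <<'E'
from h import *
a=vision.get_image("scene")[205:295,290:380]
cv2.imwrite("pics/d5.png",cv2.resize(a,(540,540),interpolation=2))
E
```

```text
time: 7.7
tool_pos: [0.5063, -0.0306, 0.3841]
orientation: [-3.14, -0.001, 1.759]
contact_force: [0.1, -0.1, -0.2]
width: 0.002
grasp_force: 0.0
```

View pics/d5.png

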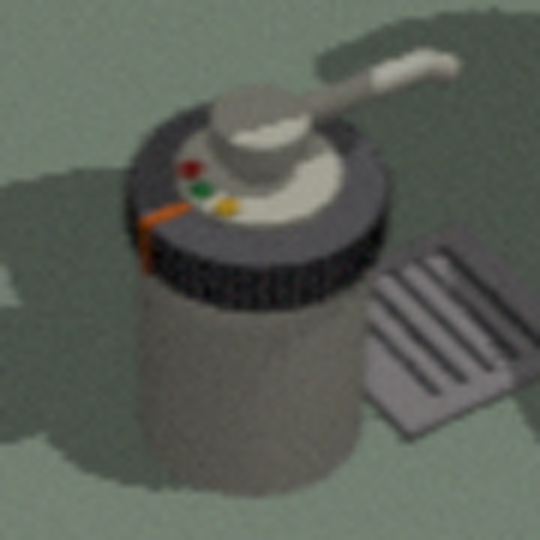

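The head is back up with its top edge at the same place (about (262,85)), the line is still at green, and the robot is clear. I'm handing in.

```bash
python3 -c "
from station import bot
print(bot.close_job())"
```

```text
the job is handed in; nothing more can be done
None
```

The job is handed in: the collar turned about 0.5 rad to the green dot, the pump head was pressed down onto its stop and came back up, the other things were left alone, and the robot was clear at about 8 s; the verdict was not shown to me.

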